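Click the pipe gauge's stop into the yellow notch and lock it

TASK

Without gripping it, push the orange sliding stop of the pipe-length gauge along its rail with a fingertip until it clicks into the notch beside the yellow bumper. Then press the red lock button at the end of the gauge fully down. Leave the loose things standing around it where they are.

Things in the scene. Friction and masses are not known exactly. Their poses are not given: they have to be found in the camera images.
- gauge: pipe-length gauge fixed to the bench: plywood board 120 x 450 x 14 mm with an aluminium rail 30 mm wide along its middle (rail top 34 mm above the bench). Origin at the centre of the underside; y runs along the rail from the stop's start end to the lock button, z up. Click notches, each between two small steel ridges 9.6 mm apart on the rail, lie at y = -40, +20 and +80 mm
- stop (a joint): the stop's place along the rail in m: 0 at the start end (its centre at y = -135 mm of the gauge), growing along the gauge's y up to 0.245; starts at 0 to 0.05; notches at 0.095, 0.155, 0.215. It slides with about 1 N and stays where left. Riding over a ridge, into or out of a notch, takes about 8 N; past the ridge the force drops and the stop jumps by itself to within 1.5 mm of the notch's middle
- stop_point (a point): centre of the stop's upright orange tab. The tab is a plate 46 mm across the rail, 20 mm thick along the rail, reaching from 52 to 92 mm above the bench, on a black carriage 52 mm across, 44 mm along the rail with its top at 52 mm; a red pointer line on the carriage's +x side shows its middle. It counts as gripped if fingers press on both halves of its thickness at once
- lock (a joint): how far the red lock button is pressed, in m: 0 up, 0.008 fully down. It moves stiffly (about 4 N) and stays where it is left, down or up
- lock_top (a point): centre of the top face of the red lock button, 30 mm in diameter, on a grey block 50 x 50 mm (top at 44 mm) at y = +190 mm of the gauge; the button's top is 54 mm above the bench when up, 46 mm when fully down
- mark_yellow: round yellow silicone bumper, 24 mm across and 9 mm high, stuck on the gauge's board beside one of the three notches (44 mm to the +x side of the rail's middle line), level with that notch along the rail; origin at the centre of its underside; axes parallel to the gauge's. It does not move. Which colour sits at which notch varies
- mark_blue: round blue silicone bumper, 24 mm across and 9 mm high, stuck on the gauge's board beside one of the three notches (44 mm to the +x side of the rail's middle line), level with that notch along the rail; origin at the centre of its underside; axes parallel to the gauge's. It does not move. Which colour sits at which notch varies
- mark_green: round green silicone bumper, 24 mm across and 9 mm high, stuck on the gauge's board beside one of the three notches (44 mm to the +x side of the rail's middle line), level with that notch along the rail; origin at the centre of its underside; axes parallel to the gauge's. It does not move. Which colour sits at which notch varies
- shower_mid (a point): chrome shower head standing face down, 80 mm across, 58 mm high; loose bystander, the point is at its middle, about half-way up
- valve_mid (a point): grey PVC ball valve with a blue handle, lying, 80 mm long, 55 mm high; loose bystander, the point is at its middle, about half-way up
- fitting_mid (a point): white ceramic pipe fitting, standing, 54 mm across, 56 mm high; loose bystander, the point is at its middle, about half-way up
- offcut_mid (a point): grey PVC pipe offcut, standing, 40 mm across, 60 mm high; loose bystander, the point is at its middle, about half-way up
- wallplug_mid (a point): small white plastic wall plug, lying, 40 mm long, 16 mm high; loose bystander, the point is at its middle, about half-way up
- tape_mid (a point): black tape measure with green discs on its sides, 62 x 30 x 58 mm; loose bystander, the point is at its middle, about half-way up

How it is judged:
By the outcome, as a careful person would: the job done as asked, in the order asked, and still so for the second after the job is handed in, with the robot touching nothing.
It also fails if it takes over 48 s, if anything falls off the work surface, if the arm or the gripper's body presses on something with over 40 N, if the wrist force passes 120 N, or if a joint passes its speed limit or range.

ROBOT

A 7-joint arm with a two-finger parallel gripper is mounted at the origin on the work surface. World frame = base frame: x ahead of the robot, y to its left, z up, the work surface at z = 0. Lengths are in mm, angles in rad, forces in N, time in s.
With the tool pointing down it reaches from about 400 to 850 mm from the base axis. Payload 4.5 kg.
Tool frame: the origin (TCP) lies at the very end of the fingers, on their centre line; the grasp point (between the pads) lies 19 mm behind it; z points along the fingers, y is the line along which they close (so a half turn about z gives the same grasp; the last joint's range is limited). The gripper opens to 85 mm and grips with 20 to 120 N. Pads are 22 mm wide; open, the fingers measure 114 mm over their backs; the gripper's body (76 mm by 85 mm) begins 54 mm behind the grasp point. The pads swing forward as they close: fully open they stand 13 mm farther back than shut.
Start: joints at [0.034, 0.689, -0.195, 1.565, 0.157, 0.902, -0.215], TCP at [625.023, 0.026, 231.317] pointing down, gripper open.
Joint ranges: [-3.01, 3.01], [-0.46, 2.08], [-1.47, 1.51], [0.13, 2.56], [-1, 4.14], [0.04, 2.09], [-2.66, 2.66]. Speed limits (rad/s): [2.57, 2.57, 3.14, 3.14, 3.14, 3.14, 3.14].

INTERFACE

Orientations are given as [roll, pitch, yaw] about the fixed x, y, z axes, in that order (R = Rz(yaw) Ry(pitch) Rx(roll)).
In Python, from bench import sensors, imaging, manip gives the robot as it stands.
- The arm moves only by the tool carry_out, never from a script. Its argument "targets" is a list of rows, each a list of 5 numbers: the gripper's target within -1 to 1 (fully open at 1, half-way at 0, shut at -1), then the shift along the tool's x, y, z in m, then the turn about the tool's z in degrees. In form: [[claw, tx, ty, tz, roll], ...]. A call has exactly 5 rows; each row shifts and turns the commanded pose from where the row before left it, along the tool's axes as they then stand; what a row does not reach is not made up. A row lasts 1/8 s, in which the tool goes at most 62.5 mm and 10.7 degrees, less where a joint would pass 70% of its speed; a pose out of reach is approached as far as the arm can. A call is refused whole if a number of a shift passes 0.0625 or a number of a turn 10.7, either way. A call with a gripper value outside its range is refused whole. The fingers move at their own pace and stop on an object; "force" is the grip in N (left out, the last holds). Time passes only in rows, so rows that do not move let the fingers close, or fill a call up. It gives the time, the measured TCP pose, the force, the opening and the grip force at its end, in the units of the state.
- sensors.get_state(): the state, without advancing time (a new reading comes with each control period).
- imaging.capture(name): name is "scene" or "side" or "wrist"; returns a dict with "image" (480x640x3 uint8, red, green, blue), "fx", "fy", "cx", "cy" (pixels), "D" ([k1, k2, p1, p2, k3] as OpenCV has them; the pictures are not rectified), "rvec" (rotation vector, rad) and "tvec" (3), from world to camera coordinates, as OpenCV has them; the wrist camera has in their place "mount" (4x4, takes a point from camera to tool coordinates, whose origin is the TCP and whose axes are the flange's). Camera axes: x right, y down, z forward; pixel columns grow to the right and rows downward; lengths in mm; the calibration is good to about 2 mm. A picture is of the moment at which its call begins: read the wrist's pose just before it. There is no depth.
- manip.hand_in(): hands the job in; it is judged then, once.
The state is a dict: "time": time; "joints": joint angles; "joint_vel": joint speeds; "joint_efforts": joint torques, N m; "ee_pos": TCP position; "tool_rot": TCP orientation; "contact_force": force on the tool from outside, world axes, zero at the start; "torque": the same for the moment, N m; "width": finger opening in mm; "finger_force": force on a finger pad.
Only numpy, scipy, OpenCV 4.12 (cv2) and the standard library are available. Lean on these libraries where they do the work, as an engineer would, in place of code of your own. Each camera call takes 0.05 s, during which the arm holds its last target. There are 200 camera calls.

## Working session

There is one attempt and no reset: what is moved stays moved. The work goes in short steps, Python scripts to look and compute and a tool call to move; the robot and the scene stay as the last step left them, time stands still between calls to the robot, and variables do not carry over. Pictures are saved under pics/ and viewed, at most 10 in all, crops included, and the job is handed in when it is done.

Besides the shell and the picture viewer there is one more tool, called as name(argument=value, ...), one argument or row to a line, values as JSON. carry_out: Moves the arm, as the interface text tells. Its arguments: {"type":"object","properties":{"targets":{"type":"array","items":{"type":"array","items":{"type":"number"}}},"force":{"type":"number"}},"required":["targets"]}

```bash
mkdir -p pics
python3 - <<'E'
from bench import sensors, imaging
import cv2,numpy as np
s=sensors.get_state();print(s)
for n in("scene","side"):
    c=imaging.capture(n);cv2.imwrite(f"pics/{n}0.png",c["image"][:,:,::-1]);np.save(f"pics/{n}0.npy",c,allow_pickle=True)
    print(n,{k:v for k,v in c.items() if k!="image"})
E
```

```text
{'time': 0.0, 'joints': array([ 0.03379498,  0.68997642, -0.19453885,  1.5663931 ,  0.15729504,
        0.90248728, -0.21511811]), 'joint_vel': array([-0.00037924,  0.00154497, -0.00023391,  0.00074814,  0.00114125,
        0.00067719,  0.00037003]), 'joint_efforts': array([ 1.13546095e-03, -5.39627159e+01, -1.26661520e+00, -1.58547074e+01,
        9.07521317e-03,  9.41080711e-03,  5.53111545e-05]), 'ee_pos': array([ 6.24328887e+02, -3.35145985e-02,  2.30476324e+02]), 'tool_rot': array([-3.13972528e+00,  1.17784065e-04,  1.57088990e+00]), 'contact_force': array([ 0.14367075, -0.24010365,  0.91899457]), 'torque': array([ 0.04819725, -0.01844942,  0.00273402]), 'finger_force': 0.0, 'width': 85.26856948890695}
scene {'fx': 560.8756941595663, 'fy': 560.8756941595663, 'cx': 316.545887476745, 'cy': 229.85766957871053, 'D': array([-0.12858471,  0.        ,  0.        ,  0.        ,  0.        ]), 'rvec': array([ 2.16821758,  0.87031766, -0.38394252]), 'tvec': array([-415.60511934, -196.29787856, 1141.17392213])}
side {'fx': 574.1330605338566, 'fy': 574.1330605338566, 'cx': 323.4225622046437, 'cy': 237.24426502747485, 'D': array([-0.05703678,  0.        ,  0.        ,  0.        ,  0.        ]), 'rvec': array([ 2.13436606e+00, -5.97861278e-04,  2.86595691e-02]), 'tvec': array([-554.51091329,   68.02824686,  739.30599006])}
```

View pics/scene0.png

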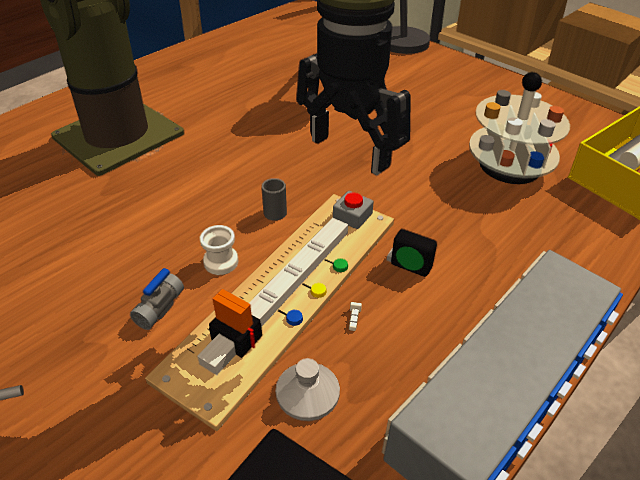

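View pics/side0.png

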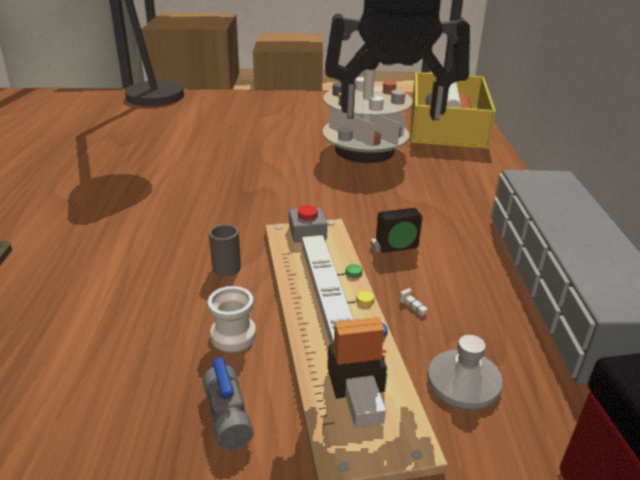

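The scene view shows the orange tab at (233,310), red button at (354,200), and bumpers blue (294,317), yellow (318,290), green (340,265). Yellow therefore sits at the middle notch. The side view agrees: button (308,213), yellow (365,299), tab (358,340).

```bash
cat > h.py <<'E'
import cv2,numpy as np
def ray(c,uv,R=None,t=None):
    K=np.array([[c["fx"],0,c["cx"]],[0,c["fy"],c["cy"]],[0,0,1]])
    p=cv2.undistortPoints(np.array([[uv]],float),K,c["D"])[0,0]
    R=cv2.Rodrigues(c["rvec"])[0]; o=-R.T@c["tvec"]; return o,R.T@np.array([p[0],p[1],1])
def plane(c,uv,z):
    o,d=ray(c,uv); return o+d*(z-o[2])/d[2]
def blob(c,lo,hi,box):
    h=cv2.cvtColor(c["image"],cv2.COLOR_RGB2HSV); m=cv2.inRange(h,np.array(lo),np.array(hi))
    x0,y0,x1,y1=box; k=np.zeros_like(m);k[y0:y1,x0:x1]=m[y0:y1,x0:x1]
    n,l,s,ce=cv2.connectedComponentsWithStats(k); i=1+np.argmax(s[1:,4]); return ce[i],s[i],(l==i)
def tri(a,ua,b,ub):
    o1,d1=ray(a,ua);o2,d2=ray(b,ub); q=np.linalg.lstsq(np.c_[d1,-d2],o2-o1,rcond=None)[0]
    p1,p2=o1+d1*q[0],o2+d2*q[1]; return (p1+p2)/2,np.linalg.norm(p1-p2)
E
python3 - <<'E'
from h import *
A=np.load("pics/scene0.npy",allow_pickle=True).item();B=np.load("pics/side0.npy",allow_pickle=True).item()
red=([0,190,150],[4,255,255]);
S={"red":(red,(335,185,370,212),(290,200,325,222),52),
"blue":(([105,150,60],[125,255,255]),(280,305,308,330),(372,318,392,340),20),
"yel":(([24,170,120],[34,255,255]),(305,278,330,300),(352,288,378,310),20),
"grn":(([50,120,60],[80,255,255]),(328,255,352,275),(342,262,366,280),20),
"tab":(([5,180,80],[15,255,255]),(205,280,262,335),(325,312,392,368),72)}
for k,(c,ba,bb,z) in S.items():
    a,sa,_=blob(A,*c,ba);b,sb,_=blob(B,*c,bb)
    p,g=tri(A,a,B,b); print(k,a.round(1),sa,b.round(1),sb,"tri",p.round(1),round(g,1),"A",plane(A,a,z)[:2].round(1),"B",plane(B,b,z)[:2].round(1))
E
```

```text
red [353.4 198. ] [345 193  18  11 158] [305.6 209.8] [299 206  17  10  81] tri [529.4 133.8  49.6] 0.9 A [531.8 131. ] B [529.2 130.5]Traceback (most recent call last):
  File "<stdin>", line 10, in <module>
  File "h.py", line 11, in blob
    n,l,s,ce=cv2.connectedComponentsWithStats(k); i=1+np.argmax(s[1:,4]); return ce[i],s[i],(l==i)
                                                      ~~~~~~~~~^^^^^^^^^
    return _wrapfunc(a, 'argmax', axis=axis, out=out, **kwds)
    return bound(*args, **kwds)
ValueError: attempt to get argmax of an empty sequence
```

Run:
```python
from h import *
A=np.load("pics/scene0.npy",allow_pickle=True).item();B=np.load("pics/side0.npy",allow_pickle=True).item()
S={"red":(([0,150,120],[5,255,255]),(335,185,370,212),(290,200,325,222),52),
"yel":(([25,180,120],[34,255,255]),(305,278,330,300),(352,288,378,310),20),
"grn":(([50,100,60],[80,255,255]),(328,255,352,275),(342,262,366,280),20),
"blue":(([100,150,40],[125,255,255]),(280,305,308,330),(372,318,392,340),20),
"tab":(([4,180,80],[13,255,255]),(205,280,262,335),(325,312,392,368),72)}
for n,c,uv in(("A",A,[(354,198),(294,316),(318,289),(340,264),(235,300),(230,315)]),("B",B,[(308,212),(385,330),(365,298),(354,271),(358,325),(358,345)])):
    h=cv2.cvtColor(c["image"],cv2.COLOR_RGB2HSV); print(n,[h[v,u].tolist() for u,v in uv])
for k,(c,ba,bb,z) in S.items():
  try:
    a,sa,_=blob(A,*c,ba);print(k,a.round(1),sa,"A",plane(A,a,z)[:2].round(1))
    b,sb,_=blob(B,*c,bb)
    p,g=tri(A,a,B,b); print(k,b.round(1),sb,"tri",p.round(1),round(g,1),"B",plane(B,b,z)[:2].round(1))
  except ValueError: print(k,"none")
```

```text
A [[1, 254, 231], [109, 224, 172], [29, 255, 230], [65, 204, 164], [13, 255, 231], [11, 251, 120]]
B [[2, 194, 208], [114, 118, 155], [30, 137, 219], [62, 112, 185], [13, 167, 200], [10, 180, 122]]
red [353.4 198.3] [345 192  18  13 176] A [532.3 130.4]
red [307.3 211. ] [298 205  19  15 190] tri [531.4 131.6  50. ] 1.3 B [531.8 126.9]
yel [318.3 288. ] [311 283  15  11 135] A [605.1 -28.4]
yel none
grn [340.3 264.9] [334 259  14  13 154] A [597.  28.]
grn [353.7 270.4] [347 265  15  12 154] tri [595.1  30.2  16.8] 0.4 B [594.8  25.4]
blue [294.2 317.3] [286 310  17  16 203] A [618.4 -90. ]
blue none
tab [227.  304.1] [ 205  280   48   54 1706] A [ 572.4 -163.2]
tab [360.6 347.4] [336 331  47  33 855] tri [ 584.  -173.5   78.2] 15.8 B [ 587.7 -177.3]
```

carry_out(
  targets=[
    [-1,0,0,0,-10.25],
    [-1,-0.0515,-0.0166,0,0],
    [-1,-0.0515,-0.0166,0,0],
    [-1,-0.0515,-0.0166,0,0],
    [-1,-0.0515,-0.0166,0,0],
  ],
  force=20,
)

```text
time: 0.72
ee_pos: [595.7, -216.1, 230.9]
tool_rot: [-3.141, -0.0, 1.75]
contact_force: [0.6, -0.7, 0.5]
width: 0.1
finger_force: 0.0
```

Run:
```python
from bench import sensors, imaging
from h import *
s=sensors.get_state();c=imaging.capture("wrist");print(s["ee_pos"],s["tool_rot"]);print(c["mount"].round(3),c["fx"],c["D"])
cv2.imwrite("pics/w1.png",c["image"][:,:,::-1]);c["s"]=s;np.save("pics/w1.npy",c,allow_pickle=True)
```

```text
[ 595.65489902 -216.10939285  230.87169523] [-3.14092375e+00 -4.38601216e-04  1.74986482e+00]
[[   0.      -0.964   -0.265   66.967]
 [   1.       0.      -0.      -1.054]
 [   0.      -0.265    0.964 -141.453]
 [   0.       0.       0.       1.   ]] 374.16116906347054 [-0.06106026  0.          0.          0.          0.        ]
```

View pics/w1.png

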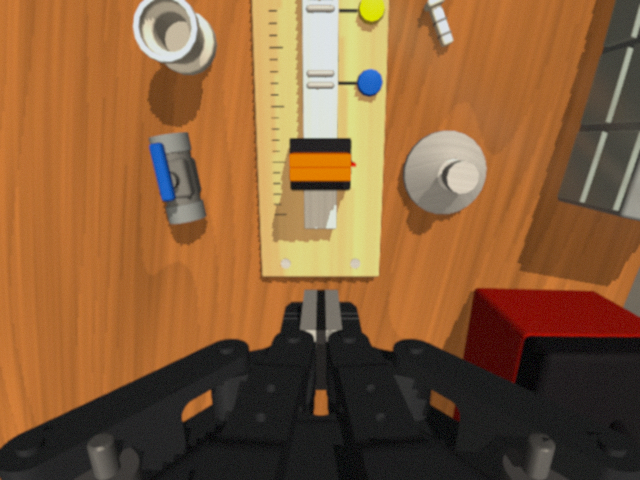

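The wrist view shows the orange tab at (320,167), pointer (353,164), blue bumper (369,82), yellow (371,10), and the notch-1 ridges at rows 72 and 85. The gripper is square to the rail.

```bash
cat >> h.py <<'E'
from scipy.spatial.transform import Rotation as Rot
def wplane(c,uv,z,frame="tool"):
    s=c["s"];M=c["mount"];K=np.array([[c["fx"],0,c["cx"]],[0,c["fy"],c["cy"]],[0,0,1]])
    p=cv2.undistortPoints(np.array([[uv]],float),K,c["D"])[0,0]
    R=Rot.from_euler("xyz",s["tool_rot"]).as_matrix()
    o=R@M[:3,3]+s["ee_pos"];d=R@M[:3,:3]@np.array([p[0],p[1],1])
    w=o+d*(z-o[2])/d[2]; return w.round(1),(R.T@(w-s["ee_pos"])).round(1)
E
python3 - <<'E'
from h import *
c=np.load("pics/w1.npy",allow_pickle=True).item()
h=cv2.cvtColor(c["image"],cv2.COLOR_RGB2HSV)
print([ (r,h[r,320].tolist()) for r in range(134,194,3)])
for n,lo,hi,box,z in(("blue",[100,150,40],[125,255,255],(350,60,390,105),22),("yel",[25,180,120],[34,255,255],(355,0,388,30),22),("tab",[4,180,80],[18,255,255],(285,135,352,190),92),("ptr",[0,180,80],[4,255,255],(345,155,362,172),45)):
    a,s,_=blob(c,lo,hi,box);print(n,a.round(1),s,*wplane(c,a,z))
for r,z in((152,92),(182,92),(72,36),(85,36)):print(r,wplane(c,(320,r),z)[1])
E
```

```text
[(134, [47, 10, 228]), (137, [46, 14, 202]), (140, [150, 43, 30]), (143, [0, 8, 34]), (146, [90, 7, 35]), (149, [30, 7, 39]), (152, [10, 217, 122]), (155, [17, 255, 223]), (158, [17, 255, 225]), (161, [16, 255, 224]), (164, [17, 255, 225]), (167, [15, 255, 214]), (170, [16, 255, 223]), (173, [17, 255, 225]), (176, [17, 255, 224]), (179, [16, 255, 219]), (182, [7, 176, 55]), (185, [34, 69, 26]), (188, [0, 18, 29]), (191, [20, 41, 151])]
blue [369.2  82.1] [357  70  25  25 456] [615.  -91.1  22. ] [119.5  41.5 208.9]
yel [371.1   9.8] [359   0  25  23 475] [604.8 -33.6  22. ] [177.9  41.6 208.9]
tab [319.5 166.5] [ 289  152   63   30 1845] [ 584.7 -166.8   92. ] [ 50.4  -1.9 138.9]
ptr [352.7 163.7] [352 163   2   2   3] [ 612.6 -162.1   45. ] [ 50.   26.4 185.9]
152 [ 60.8  -1.6 138.9]
182 [ 39.   -1.6 138.9]
72 [125.3  -1.7 194.9]
85 [114.9  -1.7 194.9]
```

carry_out(
  targets=[
    [-1,0,-0.002,0.055,0],
    [-1,0,0,0.055,0],
    [-1,0,0,0.055,0],
    [-1,0.01,0,0,0],
    [-1,0.01,0,0,0],
  ],
)

```text
time: 1.4
ee_pos: [592.0, -194.1, 67.8]
tool_rot: [3.139, 0.0, 1.75]
contact_force: [0.5, 0.3, 0.0]
width: -0.5
finger_force: 0.0
```

carry_out(
  targets=[
    [-1,0.006,0,0,0],
    [-1,0.006,0,0,0],
    [-1,0.006,0,0,0],
    [-1,0.006,0,0,0],
    [-1,0.006,0,0,0],
  ],
)

```text
time: 2.02
ee_pos: [585.5, -165.5, 66.4]
tool_rot: [3.141, 0.0, 1.749]
contact_force: [0.5, -1.1, 0.2]
width: -0.3
finger_force: 0.7
```

carry_out(
  targets=[
    [-1,0.005,0,0,0],
    [-1,0.005,0,0,0],
    [-1,0.005,0,0,0],
    [-1,0.005,0,0,0],
    [-1,0,0,0,0],
  ],
)

```text
time: 2.65
ee_pos: [581.6, -144.9, 66.2]
tool_rot: [-3.141, -0.001, 1.751]
contact_force: [-0.6, 0.4, 0.1]
width: 0.0
finger_force: 0.0
```

```bash
cat > look.py <<'E'
import sys
from bench import sensors, imaging
from h import *
n=sys.argv[1];cam=sys.argv[2]
s=sensors.get_state();c=imaging.capture(cam);c["s"]=s;np.save(f"pics/{n}.npy",c,allow_pickle=True)
cv2.imwrite(f"pics/{n}.png",c["image"][:,:,::-1])
d=s["ee_pos"]-np.array([595.65,-216.1,230.9]);print("tool travel along rail",(d@[-.178,.984,0]).round(1),"ee",s["ee_pos"].round(1),"F",s["contact_force"].round(1))
E
python3 look.py w2 wrist
```

```text
tool travel along rail 72.6 ee [ 581.6 -144.9   66.2] F [-0.6  0.4  0.1]
```

View pics/w2.png

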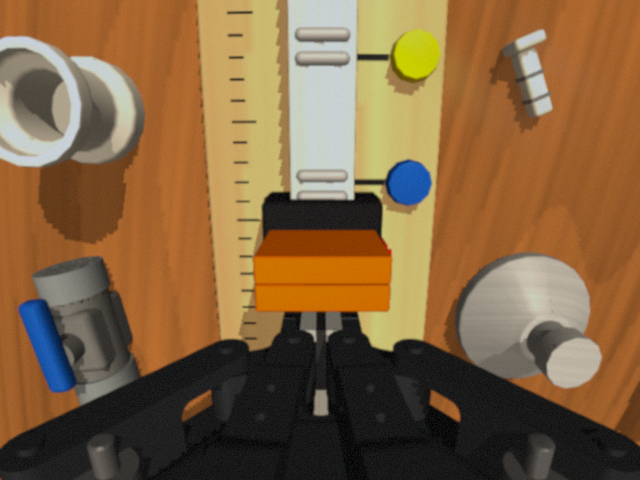

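The tab's top face spans about rows 250 to 310 at column 322, the front face is above it, and the fingertip is right behind. Blue bumper at (409,182), yellow at (416,54).

Run:
```python
from h import *
c=np.load("pics/w2.npy",allow_pickle=True).item()
h=cv2.cvtColor(c["image"],cv2.COLOR_RGB2HSV)
print([(r,h[r,300].tolist()) for r in list(range(244,256,2))+list(range(278,290,2))+list(range(304,316,2))])
for r in(252,284,310):print(r,wplane(c,(320,r),92)[1])
for n,lo,hi,box in(("blue",[100,150,40],[125,255,255],(380,155,435,210)),("yel",[25,180,120],[34,255,255],(385,25,445,82))):
    a,s,_=blob(c,lo,hi,box);print(n,a.round(1),*wplane(c,a,22))
```

```text
[(244, [12, 255, 139]), (246, [13, 255, 141]), (248, [13, 255, 141]), (250, [13, 255, 141]), (252, [13, 255, 143]), (254, [13, 255, 144]), (278, [16, 255, 206]), (280, [16, 255, 205]), (282, [16, 255, 202]), (284, [14, 255, 178]), (286, [15, 255, 204]), (288, [16, 255, 207]), (304, [16, 255, 205]), (306, [16, 255, 205]), (308, [17, 255, 208]), (310, [15, 255, 188]), (312, [10, 179, 80]), (314, [120, 7, 37])]
252 [ 33.1  -1.3 -25.8]
284 [ 22.1  -1.3 -25.8]
310 [ 12.7  -1.3 -25.8]
blue [408.1 182.3] [614.3 -89.6  22. ] [48.4 42.1 44.2]
yel [416.1  54.2] [604.4 -31.7  22. ] [107.2  42.8  44.2]
```

carry_out(
  targets=[
    [-1,0.004,0,0,0],
    [-1,0.004,0,0,0],
    [-1,0.004,0,0,0],
    [-1,0.003,0,0,0],
    [-1,0,0,0,0],
  ],
)

```text
time: 3.32
ee_pos: [579.3, -130.4, 66.3]
tool_rot: [3.141, -0.001, 1.75]
contact_force: [-0.5, 0.1, 0.1]
width: 0.4
finger_force: 0.0
```

carry_out(
  targets=[
    [-1,0.001,0,0,0],
    [-1,0.001,0,0,0],
    [-1,0.001,0,0,0],
    [-1,0,0,0,0],
    [-1,0,0,0,0],
  ],
)

```text
time: 3.95
ee_pos: [578.9, -128.2, 66.4]
tool_rot: [3.141, -0.0, 1.75]
contact_force: [0.0, -0.7, -0.2]
width: -0.0
finger_force: 0.4
```

carry_out(
  targets=[
    [-1,0.001,0,0,0],
    [-1,0.001,0,0,0],
    [-1,0,0,0,0],
    [-1,0,0,0,0],
    [-1,0,0,0,0],
  ],
)

```text
time: 4.58
ee_pos: [578.6, -126.7, 66.4]
tool_rot: [3.141, 0.001, 1.749]
contact_force: [2.4, -3.8, 0.3]
width: 0.2
finger_force: 1.5
```

carry_out(
  targets=[
    [-1,0.001,0,0,0],
    [-1,0.001,0,0,0],
    [-1,0,0,0,0],
    [-1,0,0,0,0],
    [-1,0,0,0,0],
  ],
)

```text
time: 5.2
ee_pos: [578.5, -126.0, 66.4]
tool_rot: [3.141, 0.002, 1.749]
contact_force: [2.6, -4.8, 0.4]
width: 0.1
finger_force: 3.0
```

carry_out(
  targets=[
    [-1,0.001,0,0,0],
    [-1,0,0,0,0],
    [-1,0,0,0,0],
    [-1,0.001,0,0,0],
    [-1,0,0,0,0],
  ],
)

```text
time: 5.82
ee_pos: [578.3, -125.1, 66.5]
tool_rot: [3.141, 0.003, 1.748]
contact_force: [2.5, -7.1, -1.4]
width: -0.3
finger_force: 3.8
```

carry_out(
  targets=[
    [-1,0.001,0,0,0],
    [-1,0,0,0,0],
    [-1,0,0,0,0],
    [-1,0,0,0,0],
    [-1,0,0,0,0],
  ],
)

```text
time: 6.45
ee_pos: [577.2, -120.8, 66.2]
tool_rot: [-3.141, -0.001, 1.75]
contact_force: [1.5, -0.7, 0.8]
width: 0.2
finger_force: 0.8
```

carry_out(
  targets=[
    [-1,0.001,0,0,0],
    [-1,0,0,0,0],
    [-1,0,0,0,0],
    [-1,0,0,0,0],
    [-1,0,0,0,0],
  ],
)

```text
time: 7.08
ee_pos: [577.2, -120.3, 66.3]
tool_rot: [-3.141, -0.0, 1.75]
contact_force: [-0.0, -0.2, 0.1]
width: 0.0
finger_force: 0.0
```

Blue notch crossed as expected, with the click at ee y ≈ -125. The yellow click should come 59 mm further, at about -66. Pushing on out of the blue notch.

carry_out(
  targets=[
    [-1,0.003,0,0,0],
    [-1,0.003,0,0,0],
    [-1,0.003,0,0,0],
    [-1,0.003,0,0,0],
    [-1,0,0,0,0],
  ],
)

```text
time: 7.7
ee_pos: [575.0, -108.3, 66.3]
tool_rot: [-3.141, -0.0, 1.75]
contact_force: [0.1, -0.5, -0.9]
width: -0.0
finger_force: 0.6
```

carry_out(
  targets=[
    [-1,0.003,0,0,0],
    [-1,0.003,0,0,0],
    [-1,0.003,0,0,0],
    [-1,0.003,0,0,0],
    [-1,0,0,0,0],
  ],
)

```text
time: 8.32
ee_pos: [573.1, -95.9, 66.3]
tool_rot: [3.141, -0.001, 1.751]
contact_force: [0.3, 0.6, 0.3]
width: -0.0
finger_force: 0.0
```

carry_out(
  targets=[
    [-1,0.003,0,0,0],
    [-1,0.003,0,0,0],
    [-1,0.003,0,0,0],
    [-1,0.003,0,0,0],
    [-1,0,0,0,0],
  ],
)

```text
time: 8.95
ee_pos: [570.8, -84.2, 66.3]
tool_rot: [-3.142, -0.001, 1.75]
contact_force: [-1.1, 0.5, -0.2]
width: 0.1
finger_force: 0.0
```

carry_out(
  targets=[
    [-1,0.003,0,0,0],
    [-1,0.003,0,0,0],
    [-1,0.003,0,0,0],
    [-1,0.003,0,0,0],
    [-1,0,0,0,0],
  ],
)

```text
time: 9.57
ee_pos: [568.6, -72.4, 66.3]
tool_rot: [-3.141, -0.001, 1.75]
contact_force: [-0.2, -0.0, 0.3]
width: 0.4
finger_force: 0.0
```

carry_out(
  targets=[
    [-1,0.002,0,0,0],
    [-1,0,0,0,0],
    [-1,0.002,0,0,0],
    [-1,0,0,0,0],
    [-1,0,0,0,0],
  ],
)

```text
time: 10.2
ee_pos: [568.0, -69.0, 66.3]
tool_rot: [-3.142, -0.0, 1.75]
contact_force: [-0.6, -0.2, -0.3]
width: -0.2
finger_force: 0.2
```

carry_out(
  targets=[
    [-1,0.001,0,0,0],
    [-1,0,0,0,0],
    [-1,0.001,0,0,0],
    [-1,0,0,0,0],
    [-1,0,0,0,0],
  ],
)

```text
time: 10.82
ee_pos: [567.7, -67.7, 66.3]
tool_rot: [-3.142, 0.001, 1.749]
contact_force: [0.4, -2.3, -0.6]
width: 0.2
finger_force: 1.3
```

carry_out(
  targets=[
    [-1,0.001,0,0,0],
    [-1,0,0,0,0],
    [-1,0.001,0,0,0],
    [-1,0,0,0,0],
    [-1,0,0,0,0],
  ],
)

```text
time: 11.45
ee_pos: [567.6, -67.0, 66.3]
tool_rot: [3.141, 0.002, 1.748]
contact_force: [1.0, -6.5, -1.4]
width: -0.1
finger_force: 3.3
```

carry_out(
  targets=[
    [-1,0.001,0,0,0],
    [-1,0,0,0,0],
    [-1,0,0,0,0],
    [-1,0,0,0,0],
    [-1,0,0,0,0],
  ],
)

```text
time: 12.08
ee_pos: [567.4, -66.2, 66.4]
tool_rot: [3.141, 0.002, 1.748]
contact_force: [1.4, -6.6, -2.1]
width: -0.1
finger_force: 3.5
```

carry_out(
  targets=[
    [-1,0.001,0,0,0],
    [-1,0,0,0,0],
    [-1,0,0,0,0],
    [-1,0,0,0,0],
    [-1,0,0,0,0],
  ],
)

```text
time: 12.7
ee_pos: [567.3, -65.1, 66.4]
tool_rot: [3.141, 0.002, 1.748]
contact_force: [1.2, -6.7, -0.1]
width: -0.1
finger_force: 3.3
```

carry_out(
  targets=[
    [-1,0.0005,0,0,0],
    [-1,0,0,0,0],
    [-1,0,0,0,0],
    [-1,0,0,0,0],
    [-1,0,0,0,0],
  ],
)

```text
time: 13.32
ee_pos: [566.8, -62.6, 66.3]
tool_rot: [-3.142, -0.0, 1.75]
contact_force: [0.1, -3.1, -0.4]
width: -0.0
finger_force: 1.6
```

The force dropped, so it looks clicked. Backing off 25 mm to check.

carry_out(
  targets=[
    [-1,0,0,0,0],
    [-1,-0.005,0,0,0],
    [-1,-0.01,0,0,0],
    [-1,-0.01,0,0,0],
    [-1,0,0,0,0],
  ],
)

```text
time: 13.95
ee_pos: [571.4, -89.1, 66.3]
tool_rot: [3.141, 0.001, 1.747]
contact_force: [0.2, -0.2, 0.2]
width: -0.2
finger_force: 0.0
```

```bash
python3 look.py w3 wrist; python3 look.py s3 scene
```

```text
tool travel along rail 129.3 ee [571.4 -89.1  66.3] F [ 0.2 -0.2  0.2]
tool travel along rail 130.3 ee [571.4 -88.1  66.3] F [0.2 0.2 0.7]
```

View pics/w3.png

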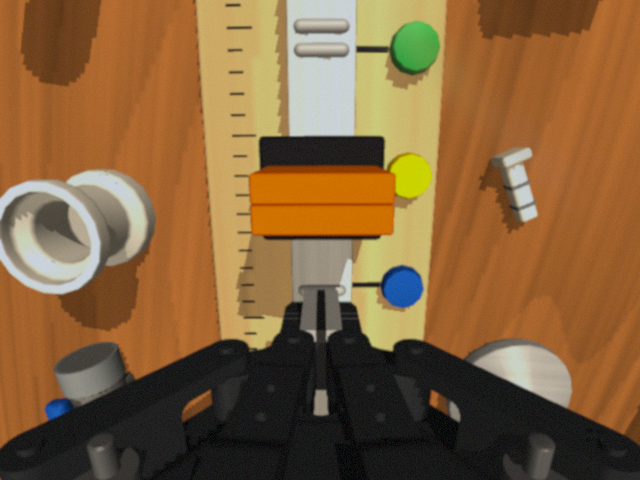

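The tab's top midline is at row 204. The yellow bumper is at (410,176), blue at (403,287) and green at (415,48). I'll compare them along the rail.

Run:
```python
from h import *
c=np.load("pics/w3.npy",allow_pickle=True).item()
h=cv2.cvtColor(c["image"],cv2.COLOR_RGB2HSV)
print([(r,h[r,300].tolist()) for r in list(range(166,180,2))+list(range(200,208,1))+list(range(230,240,2))])
for r,z in((172,92),(204,92),(235,92),(137,52)):print(r,wplane(c,(320,r),z)[1])
for n,lo,hi,box in(("blue",[100,150,40],[125,255,255],(375,260,430,310)),("yel",[25,180,120],[34,255,255],(385,150,445,202)),("grn",[50,100,60],[80,255,255],(385,15,445,80))):
    a,s,_=blob(c,lo,hi,box);print(n,a.round(1),s,*wplane(c,a,22))
```

```text
[(166, [12, 217, 114]), (168, [13, 255, 140]), (170, [13, 255, 139]), (172, [13, 255, 154]), (174, [14, 255, 198]), (176, [16, 255, 205]), (178, [16, 255, 205]), (200, [16, 255, 208]), (201, [16, 255, 205]), (202, [16, 255, 202]), (203, [14, 255, 177]), (204, [13, 255, 160]), (205, [14, 255, 176]), (206, [14, 255, 196]), (207, [16, 255, 206]), (230, [17, 255, 206]), (232, [16, 255, 208]), (234, [14, 255, 177]), (236, [7, 189, 62]), (238, [24, 33, 39])]
172 [ 58.5  -1.3 -25.8]
204 [ 48.6  -1.3 -25.8]
235 [ 38.7  -1.3 -25.8]
137 [69.4 -1.3 14.2]
blue [401.7 286.2] [ 381  267   41   40 1247] [614.  -88.1  22. ] [-6.4 42.1 44.3]
yel [410.6 175.2] [ 389  153   43   46 1400] [604.8 -30.5  22. ] [51.9 43.2 44.2]
grn [414.4  47. ] [ 390   22   49   52 1878] [593.2  26.8  22. ] [110.3  41.8  44.2]
```

Along the rail the tab reads 48.6 and yellow 51.9. That is too uncertain with this parallax, so I'll rise with the camera straight above the tab and look again.

carry_out(
  targets=[
    [-1,-0.018,0,-0.03,0],
    [-1,0,0,-0.04,0],
    [-1,0,0,-0.04,0],
    [-1,0,0,0,0],
    [-1,0,0,0,0],
  ],
)

```text
time: 14.68
ee_pos: [573.9, -104.7, 175.8]
tool_rot: [-3.141, -0.0, 1.75]
contact_force: [0.3, -0.6, -0.5]
width: 0.2
finger_force: 0.0
```

```bash
python3 look.py w4 wrist
python3 - <<'E'
import cv2
i=cv2.imread("pics/w4.png");cv2.imwrite("pics/w4c.png",cv2.resize(i[60:310,200:460],None,fx=2.3,fy=2.3,interpolation=cv2.INTER_CUBIC))
E
```

```text
tool travel along rail 113.5 ee [ 573.9 -104.7  175.8] F [ 0.3 -0.6 -0.5]
```

View pics/w4c.png

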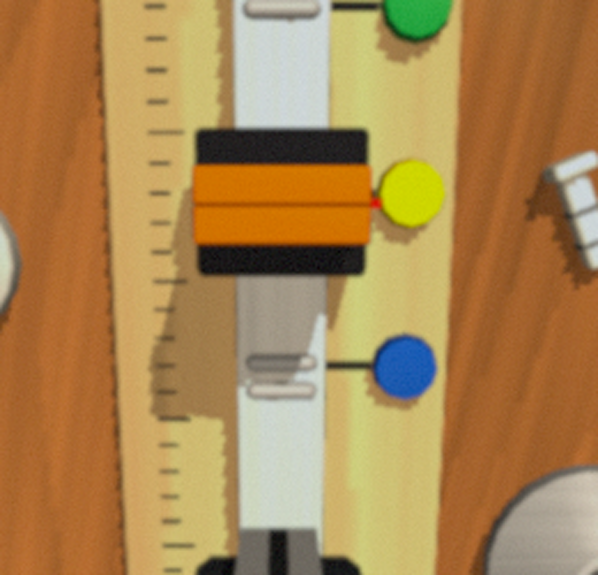

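The crop shows the pointer at crop row 203 and the yellow centre at row 193, with the tab midline at row 204. Computing with heights, and using the blue ridges against the blue bumper as a check.

Run:
```python
from h import *
c=np.load("pics/w4.npy",allow_pickle=True).item()
M=c["mount"];print("cam tool x",M[0,3])
f=lambda u,v:(200+u/2.3,60+v/2.3)
for n,u,v,z in(("ridge blue far",282,362,35),("ridge blue near",282,390,35),("line blue",350,365.5,14),("line green",355,6,14),("ridge green near",282,8,35),("tab mid",282,204,92),("tab front",282,164,92),("tab rear",282,245,92),("carr front",282,129,52),("carr rear",282,275,52),("ptr45",375,203,45),("ptr",375,203,52)):
    print(n,wplane(c,f(u,v),z)[1])
for n,lo,hi,box in(("blue",[100,150,40],[125,255,255],(355,200,395,240)),("yel",[25,180,120],[34,255,255],(360,125,400,165)),("ptr",[0,170,80],[4,255,255],(355,140,372,156))):
    a,s,_=blob(c,lo,hi,box);print(n,a.round(1),s[4],wplane(c,a,23)[1])
```

```text
cam tool x 66.96764568766794
ridge blue far [ 11.9   0.4 140.8]
ridge blue near [  2.3   0.4 140.8]
line blue [  6.6  24.9 161.8]
line green [126.3  24.2 161.8]
ridge green near [121.5   0.3 140.9]
tab mid [63.9  0.1 83.8]
tab front [73.8  0.  83.8]
tab rear [53.6  0.1 83.8]
carr front [ 84.9   0.2 123.8]
carr rear [ 42.2   0.3 123.8]
ptr45 [ 63.6  28.9 130.8]
ptr [ 63.7  28.1 123.8]
blue [375.4 219.1] 520 [  8.2  42.8 152.8]
yel [378.4 143.6] 648 [ 66.9  43.  152.8]
ptr [363.  148.3] 7 [ 63.4  31.3 152.8]
```

Both measurements put the stop about 3 mm short of the notch middle. It's past most of the ridge but hasn't settled, so I'll go back and nudge it 2–3 mm.

carry_out(
  targets=[
    [-1,0.01,0,0.03,0],
    [-1,0,0,0.04,0],
    [-1,0.01,0,0.04,0],
    [-1,0.01,0,0,0],
    [-1,0,0,0,0],
  ],
)

```text
time: 15.35
ee_pos: [569.4, -74.1, 66.7]
tool_rot: [3.141, -0.001, 1.752]
contact_force: [-0.2, 0.6, 0.9]
width: -0.2
finger_force: 0.0
```

carry_out(
  targets=[
    [-1,0.005,0,0,0],
    [-1,0.003,0,0,0],
    [-1,0.002,0,0,0],
    [-1,0,0,0,0],
    [-1,0,0,0,0],
  ],
)

```text
time: 15.98
ee_pos: [567.4, -66.0, 66.4]
tool_rot: [3.142, 0.0, 1.749]
contact_force: [0.8, 0.2, -1.3]
width: 0.2
finger_force: 0.0
```

carry_out(
  targets=[
    [-1,0.001,0,0,0],
    [-1,0.001,0,0,0],
    [-1,0.001,0,0,0],
    [-1,0,0,0,0],
    [-1,0,0,0,0],
  ],
)

```text
time: 16.6
ee_pos: [566.9, -62.8, 66.3]
tool_rot: [3.142, 0.0, 1.75]
contact_force: [1.0, 0.1, -0.6]
width: 0.3
finger_force: 0.0
```

carry_out(
  targets=[
    [-1,0.001,0,0,0],
    [-1,0,0,0,0],
    [-1,0,0,0,0],
    [-1,0,0,0,0],
    [-1,0,0,0,0],
  ],
)

```text
time: 17.23
ee_pos: [566.7, -61.8, 66.3]
tool_rot: [3.141, -0.0, 1.75]
contact_force: [-0.2, 1.0, -0.1]
width: 0.3
finger_force: 0.0
```

carry_out(
  targets=[
    [-1,0.0005,0,0,0],
    [-1,0,0,0,0],
    [-1,0.0005,0,0,0],
    [-1,0,0,0,0],
    [-1,0,0,0,0],
  ],
)

```text
time: 17.85
ee_pos: [566.5, -61.0, 66.3]
tool_rot: [3.142, 0.0, 1.75]
contact_force: [0.1, -1.9, -0.4]
width: 0.1
finger_force: 0.6
```

carry_out(
  targets=[
    [-1,0.0005,0,0,0],
    [-1,0,0,0,0],
    [-1,0,0,0,0],
    [-1,0,0,0,0],
    [-1,0,0,0,0],
  ],
)

```text
time: 18.48
ee_pos: [566.4, -60.2, 66.3]
tool_rot: [3.142, -0.0, 1.75]
contact_force: [-0.0, -0.1, -1.0]
width: -0.1
finger_force: 0.1
```

carry_out(
  targets=[
    [-1,-0.01,0,0,0],
    [-1,-0.02,0,0,0],
    [-1,-0.015,0,-0.03,0],
    [-1,0,0,-0.04,0],
    [-1,0,0,-0.04,0],
  ],
)

```text
time: 19.1
ee_pos: [574.2, -105.9, 177.3]
tool_rot: [-3.141, 0.0, 1.748]
contact_force: [0.3, -0.6, 0.2]
width: -0.5
finger_force: 0.0
```

carry_out(
  targets=[
    [-1,0,0,0,0],
    [-1,0,0,0,0],
    [-1,0,0,0,0],
    [-1,0,0,0,0],
    [-1,0,0,0,0],
  ],
)

```text
time: 19.73
ee_pos: [574.2, -104.5, 175.7]
tool_rot: [-3.141, -0.0, 1.75]
contact_force: [0.3, -0.4, 0.5]
width: -0.0
finger_force: 0.0
```

```bash
python3 look.py w5 wrist;python3 look.py s5 scene;python3 look.py d5 side
python3 - <<'E'
from h import *
i=cv2.imread("pics/w5.png");a=cv2.resize(i[60:310,200:460],None,fx=2.3,fy=2.3,interpolation=cv2.INTER_CUBIC)
cv2.imwrite("pics/w5c.png",a)
c=np.load("pics/w5.npy",allow_pickle=True).item()
h=cv2.cvtColor(c["image"],cv2.COLOR_RGB2HSV)
# tab top rows & carriage rows
col=h[100:200,310:330].astype(float).mean(1);
print([(r+100,int(col[r,2])) for r in range(12,85)])
for n,lo,hi,box in(("blue",[100,150,40],[125,255,255],(355,200,395,240)),("yel",[25,180,120],[34,255,255],(360,120,400,165)),("ptr",[0,170,80],[4,255,255],(355,135,372,156)),("tab",[5,180,80],[18,255,255],(280,110,364,170))):
    q,s,_=blob(c,lo,hi,box);print(n,q.round(1),s,wplane(c,q,{"ptr":45,"tab":92}.get(n,23))[1])
E
```

```text
tool travel along rail 113.6 ee [ 574.2 -104.5  175.7] F [ 0.3 -0.4  0.5]
tool travel along rail 113.6 ee [ 574.3 -104.6  175.9] F [-0.4  0.3  0.1]
tool travel along rail 113.6 ee [ 574.3 -104.6  176. ] F [ 0.5 -0.   0.4]
[(112, 152), (113, 86), (114, 38), (115, 30), (116, 33), (117, 33), (118, 33), (119, 34), (120, 33), (121, 34), (122, 34), (123, 34), (124, 32), (125, 31), (126, 50), (127, 117), (128, 182), (129, 207), (130, 209), (131, 208), (132, 208), (133, 209), (134, 209), (135, 208), (136, 209), (137, 209), (138, 209), (139, 209), (140, 208), (141, 209), (142, 209), (143, 203), (144, 186), (145, 176), (146, 195), (147, 207), (148, 209), (149, 209), (150, 208), (151, 208), (152, 209), (153, 209), (154, 208), (155, 209), (156, 208), (157, 208), (158, 209), (159, 209), (160, 205), (161, 186), (162, 142), (163, 82), (164, 33), (165, 21), (166, 23), (167, 23), (168, 23), (169, 23), (170, 23), (171, 24), (172, 23), (173, 21), (174, 22), (175, 33), (176, 75), (177, 124), (178, 153), (179, 161), (180, 162), (181, 161), (182, 161), (183, 161), (184, 161)]
blue [375.1 219.4] [362 207  27  26 521] [  8.   42.5 152.6]
yel [378.1 143.7] [365 129  28  30 652] [ 66.8  42.7 152.7]
ptr [362.6 144.8] [362 144   2   3   5] [ 66.   28.5 130.7]
tab [321.6 144.9] [ 283  127   81   37 2859] [66.1 -0.5 83.7]
```

View pics/w5c.png

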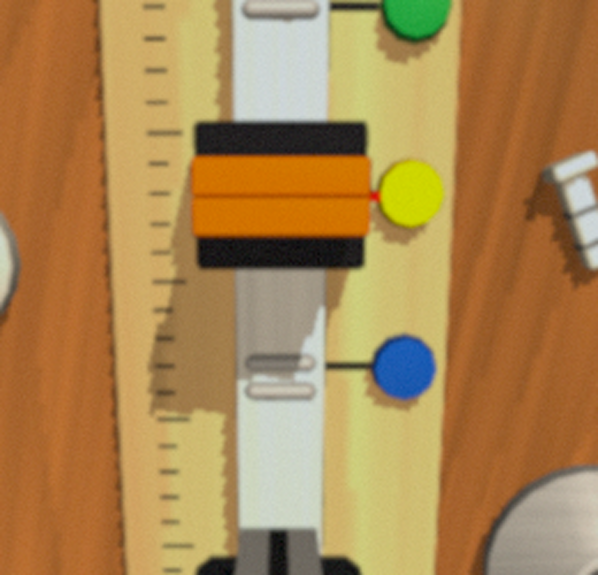

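The pointer and tab are at 66.0, against a notch at about 66.6 and the yellow bumper at 66.8, so the stop is seated in the yellow notch. On to the lock, 237 mm further along the rail. That lands at (532,129), matching the earlier camera fix.

carry_out(
  targets=[
    [-1,0.047,0,0,0],
    [-1,0.047,0,0,0],
    [-1,0.047,0,0,0],
    [-1,0.048,0,0,0],
    [-1,0.048,0,0,0],
  ],
)

```text
time: 20.5
ee_pos: [532.1, 130.1, 176.4]
tool_rot: [3.141, -0.0, 1.75]
contact_force: [0.6, 0.5, -0.2]
width: -0.2
finger_force: 0.0
```

carry_out(
  targets=[
    [-1,0,0,0.04,0],
    [-1,0,0,0.04,0],
    [-1,0,0,0.025,0],
    [-1,0,0,0,0],
    [-1,0,0,0,0],
  ],
)

```text
time: 21.12
ee_pos: [533.0, 128.8, 72.2]
tool_rot: [3.14, -0.0, 1.75]
contact_force: [0.5, -0.2, -0.1]
width: 0.0
finger_force: 0.0
```

carry_out(
  targets=[
    [-1,0,0,0.01,0],
    [-1,0,0,0.007,0],
    [-1,0,0,0.003,0],
    [-1,0,0,0.003,0],
    [-1,0,0,0,0],
  ],
)

```text
time: 21.75
ee_pos: [532.4, 128.6, 48.2]
tool_rot: [3.141, 0.0, 1.75]
contact_force: [0.5, -0.2, 0.9]
width: 0.1
finger_force: 0.3
```

carry_out(
  targets=[
    [-1,0,0,0.002,0],
    [-1,0,0,0.002,0],
    [-1,0,0,0,0],
    [-1,0,0,0,0],
    [-1,0,0,0,0],
  ],
)

```text
time: 22.38
ee_pos: [532.5, 128.6, 45.9]
tool_rot: [3.14, 0.0, 1.75]
contact_force: [-2.0, -0.6, 17.5]
width: 0.3
finger_force: 8.8
```

17.5 N at z = 45.9, so the button is bottomed. Retreating upward and checking.

carry_out(
  targets=[
    [-1,0,0,-0.01,0],
    [-1,0,0,-0.04,0],
    [-1,0,0,-0.05,0],
    [-1,0,0,-0.05,0],
    [-1,-0.06,0,0,0],
  ],
)

```text
time: 23.0
ee_pos: [545.4, 76.1, 198.4]
tool_rot: [3.132, -0.005, 1.76]
contact_force: [1.2, -1.1, -1.0]
width: 0.2
finger_force: 0.0
```

carry_out(
  targets=[
    [-1,-0.06,0,0,0],
    [-1,-0.05,0,0,0],
    [-1,0,0,0,0],
    [-1,0,0,0,0],
    [-1,0,0,0,0],
  ],
)

```text
time: 23.62
ee_pos: [562.3, -36.6, 194.3]
tool_rot: [-3.141, -0.001, 1.753]
contact_force: [-0.5, -0.3, -0.1]
width: 0.4
finger_force: 0.0
```

```bash
python3 look.py w6 wrist; python3 look.py s6 scene
```

```text
tool travel along rail 182.5 ee [562.3 -36.6 194.3] F [-0.5 -0.3 -0.1]
tool travel along rail 182.4 ee [562.3 -36.8 194.3] F [-0.3  0.1 -0.4]
```

View pics/w6.png

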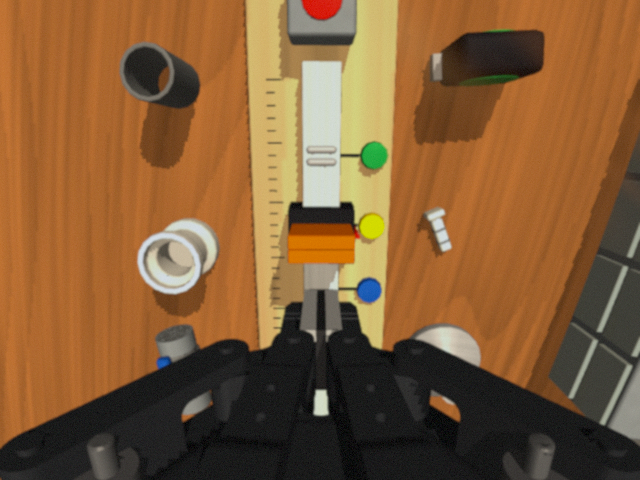

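View pics/s6.png

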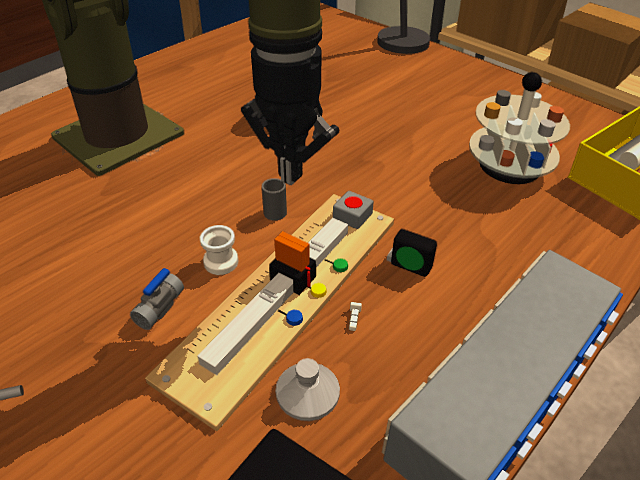

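The scene view shows the red button flush at (353,203), the stop at (292,262) beside the yellow bumper (318,290), and the bystanders where they were. The arm touches nothing.

```bash
python3 -c "
from bench import manip
print(manip.hand_in())"
```

```text
the job is handed in; nothing more can be done
None
```

The stop is in the notch beside the yellow bumper, the lock button is pressed fully down, the loose things look unmoved, and the job is handed in at about 24 s of the 48 s allowed.

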